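Bolt the bench tool locker and clip its staple shut

ROBOT

A 6-joint arm with a two-finger parallel gripper is mounted at the origin on the work surface. World frame = base frame: x ahead of the robot, y to its left, z up, the work surface at z = 0. Lengths are in mm, angles in degrees, forces in N, time in s.
With the tool pointing down it reaches from about 350 to 850 mm from the base axis. Payload 8.1 kg.
Tool frame: the origin (TCP) lies at the very end of the fingers, on their centre line; the grasp point (between the pads) lies 19 mm behind it (tcp_to_grasp is the distance from the TCP to the grasp point, in mm); z points along the fingers, x is the direction in which the jaws open and shut, and the axes are right-handed (so a half turn about z gives the same grasp; the last joint's range is limited). The gripper opens to 85 mm and grips with 20 to 120 N. Pads are 22 mm wide; open, the fingers measure 114 mm over their backs; the gripper's body (76 mm by 85 mm) begins 54 mm behind the grasp point. The pads swing forward as they close: fully open they stand 13 mm farther back than shut.
Start: joints at [-69.58, 7.471, 85.268, -0, 87.261, -4.893], TCP at [256.56, -542.386, 231.292] pointing down, gripper open.
Joint ranges: [-169.43, 169.43], [-51.17, 129.36], [1.28, 143.12], [-76.62, 256.62], [0, 156.53], [-152.29, 152.29]. Speed limits (degrees/s): [136.94, 136.94, 159.86, 180, 180, 180].

INTERFACE

Orientations are given as [roll, pitch, yaw] about the fixed x, y, z axes, in that order (R = Rz(yaw) Ry(pitch) Rx(roll)).
In Python, from bench import * gives the robot as it stands. The module is installed in compiled form; this text tells all that it offers.
- The arm moves only by the tool apply_moves, never from a script. Its argument "targets" is text: rows parted by semicolons, each of 7 numbers parted by spaces: the turn, a rotation vector about the tool's x, y, z in rad, then the shift along the tool's x, y, z in cm, then the finger opening in cm, from 0 to 8.54. A call has exactly 5 rows; each row is the pose to reach, as a shift and turn from the pose commanded when the call began, along the tool's axes at that moment; what a row does not reach only later rows make up. A row lasts 1/10 s, in which the tool goes at most 50 mm and 8.59 degrees, less where a joint would pass 70% of its speed; a pose out of reach is approached as far as the arm can. A call with a gripper value outside its range is refused whole. The fingers move at their own pace and stop on an object; "force" is the grip in N (left out, the last holds). Time passes only in rows, so rows that repeat a pose let the fingers close, or fill a call up. It gives the time, the measured TCP pose, the force and the opening at its end, in the units of the state.
- sense(): the state, without advancing time (a new reading comes with each control period).
- snapshot(name): name is "side" or "top" or "wrist"; returns the picture (384x512x3 uint8, red, green, blue); there is no depth.
- camera_model(name): a dict with "fx", "fy", "cx", "cy" (pixels), "position" and "attitude" of the camera in the world; the wrist camera has in their place "T_tool_cam" (4x4, takes a point from camera to tool coordinates, whose origin is the TCP and whose axes are the tool frame's). Camera axes: x right, y up, looking along -z (the intrinsics and any distortion apply to the point x, -y, -z); pixel columns grow to the right and rows downward; lengths in mm; the calibration is good to about 2 mm. A picture is of the moment at which its call begins: read the wrist's pose just before it. camera_model takes no time and is no camera call.
- hand_in(): hands the job in, once; it reports no verdict.
Trained networks look in the newest picture that a camera, given by its name, has taken for a name from the list of things; names that differ only in an ending like _2 or _b are one class to them, and where a whole thing is asked for, a point or a joint stands for the part that bears it (a point fixed in the world has none). Each returns a list of dicts, best first, with "confidence" (0 to 1); they miss things now and then, are a little off and sometimes report something else, mostly with a low value. They report only what shows in the picture. A call takes as long as a camera call. They do not tell look-alikes from the thing itself.
- recognise(camera, query): "at" ([row, column] in pixels, amid what is visible of it).
- place_of(camera, query): "at" ([row, column] in pixels: a listed point, or the origin of a listed thing).
The state is a dict: "time": time; "joint_pos": joint angles; "qd": joint speeds; "joint_efforts": joint torques, N m; "tool_pos": TCP position; "tcp_rot": TCP orientation; "ft_force": force on the tool from outside, world axes, zero at the start; "wrist_torque": the same for the moment, N m; "finger_gap": finger opening in mm.
Only numpy, scipy, OpenCV 4.12 (cv2) and the standard library are available. Lean on these libraries where they do the work, as an engineer would, in place of code of your own. Each camera call takes 0.05 s, during which the arm holds its last target. There are 200 camera calls.

TASK

Lock the sloping steel tool locker for the night: slide its bolt by the black knob all the way to the end stop, into the keeper, and only then clip the snap hook (the one with a gate and a dark boss at its lug end, standing in a wooden block) onto the staple on the locker's face, pressing its sprung gate against the crossbar until the bar is inside and the gate has snapped shut. Let go and leave the hook at rest on the staple with the bolt still fully home, and leave the other things on the bench, the open hook among them, where they are.

Things in the scene. Friction and masses are not known exactly. Their poses are not given: they have to be found in the camera images.
- locker: The locker, fixed to the bench: 340 mm wide (y), 240 deep, 60 high in front, 210 at the back; origin at the middle of its underside. Its face slopes up away from the robot by 32 degrees.
- staple_bar (a point): Middle of the crossbar of a U-shaped staple of 8 mm steel rod standing square on the sloping face of a grey steel tool locker. Crossbar 62 mm above the face, 44 mm clear between the legs. Its axes are the face's: x up the slope, y along the crossbar (level), z square out of the face.
- bolt (a joint): Slide bolt on the locker's face, m: grows as the knob slides along the face's +y, 0 at one end, 0.150 at the end stop in the keeper (fully home). About 3 N of friction; stays where it is left.
- bolt_knob (a point): Centre of the bolt's black grip knob (face's axes): 24 mm along the slide (y), 30 mm up the slope (x), 30 mm tall (23 to 53 mm above the face). Its track runs along y, 75 mm down the slope from the staple; home, it stands 75 mm to the +y side of the staple's middle. Brackets and keeper up to 22 mm high stand on the track 100 mm either side of the staple's middle and beyond.
- hook_mid (a point): Middle of the loose alloy snap hook, about 0.2 kg: 102 mm long (x), 14 thick (y), 76 tall (z). Offsets from here: spine, the top bar, z +18 to +38, gripped across its thickness; nose, the leg at x +37 to +51 foot rounded; lug, the framed end at x -51 to -13, with a dark round boss 26 thick, x -51 to -31, z +7 to +27; opening between them from z +18 down to the gate.
- gate (a joint): Gate of the hook, an 8 mm bar closing the opening's bottom at hook_mid z -28, pivot x -17, free end x +33. rad: 0 shut; opens inwards (free end up) to 1.05; a spring shuts it (2 to 4 N at its free end). A bar pressed in from below near the nose (best at x +26) turns it to about 0.7 and slips past its end at about z +3; press to z +8, then it snaps shut below the bar.
- stand_mid (a point): Middle of the top of the fixed wooden block (130 x 64 x 28 mm) where the hook stands at the start, spine up, in a slot along x, 17 mm wide and 16 mm deep. The hook's foot is 12 mm above the bench: lift it straight up at least 25 mm to free it.
- glue: White glue bottle, 60 mm across, 190 mm high, loose bystander; origin at its underside.
- tin: Metal tin, 72 mm across, 110 mm high, loose bystander; origin at its underside.
- jar: Glass jar, 56 mm across, 90 mm high, loose bystander; origin at its underside.
- mallet: Hammer lying on the bench, 260 mm long along its x, loose bystander.
- offcut: Piece of timber 160 x 70 x 38 mm, loose bystander; origin at its underside.
- tape: Cardboard ring 100 mm across, 48 mm high, loose bystander; origin at its underside.
- open_hook: Loose bystander: a plain open hook of the same size and metal, standing in a second block like the first. It has no boss and no gate: a gap is left at the bottom of its +x side. Origin at the middle of its underside.
- hook: The same snap hook, given at the middle of its underside, 38 mm below hook_mid; same axes.
Mind the look-alikes: they are no part of the job. Leave any green, purple or red look-alike of the hook alone.

How it is judged:
By the outcome, as a careful person would: the job done as asked, in the order asked, and still so for the second after the job is handed in, with the robot touching nothing.
It also fails if it takes over 56 s, if anything falls off the work surface, if the arm or the gripper's body presses on something with over 40 N, if the wrist force passes 120 N, or if a joint passes its speed limit or range.

## Working session

There is one attempt and no reset: what is moved stays moved. The work goes in short steps, Python scripts to look and compute and a tool call to move; the robot and the scene stay as the last step left them, time stands still between calls to the robot, and variables do not carry over. Pictures are saved under pics/ and viewed, about 8 in all and at most 12, crops included, and the job is handed in when it is done.

Besides the shell and the picture viewer there is one more tool, called as name(argument=value, ...), one argument or row to a line, values as JSON. apply_moves: Moves the arm, as the interface text tells. Its arguments: {"type":"object","properties":{"targets":{"type":"string"},"force":{"type":"number"}},"required":["targets"]}

```bash
mkdir -p pics; cat > h.py <<'E'
from bench import *
import numpy as np, cv2
def snap(c,fn=None):
    im=snapshot(c); 
    if fn: cv2.imwrite('pics/'+fn,im[:,:,::-1])
    return im
E
python3 - <<'E'
from h import *
a=snap('top','top0.png'); b=snap('side','side0.png')
cv2.imwrite('pics/both.png',np.hstack([a,b])[:,:,::-1])
for c in ('top','side','wrist'): print(c,camera_model(c))
for c in ('top','side'):
    for q in ('staple_bar','bolt_knob','hook_mid','stand_mid','hook','open_hook','locker','glue','tin','jar'):
        print(c,q,[(np.round(d['at'],1).tolist(),round(d['confidence'],2)) for d in place_of(c,q)][:4])
print(sense())
E
```

```text
top {'fx': 362.187800091734, 'fy': 362.187800091734, 'cx': 254.0614031058979, 'cy': 184.4987476458244, 'position': array([ 460.27491436,   -1.66412927, 1216.60748633]), 'attitude': array([  3.82043523,   0.70459726, -88.89075886])}
side {'fx': 389.7708900272235, 'fy': 389.7708900272235, 'cx': 254.021043182824, 'cy': 193.148893025229, 'position': array([166.71097523, 900.22802791, 987.77424625]), 'attitude': array([  48.70356918,   -0.85888225, -157.29306405])}
wrist {'fx': 323.94722695440925, 'fy': 323.94722695440925, 'cx': 256.6523155813423, 'cy': 195.60073359704248, 'T_tool_cam': array([[ 9.99999475e-01, -1.01780647e-03, -1.18456074e-04,
        -1.38368289e-01],
       [-1.01394079e-03, -9.66197671e-01, -2.57800372e-01,
        -6.46833971e+01],
       [ 1.47938904e-04,  2.57800356e-01, -9.66198196e-01,
        -1.42793667e+02],
       [ 0.00000000e+00,  0.00000000e+00,  0.00000000e+00,
         1.00000000e+00]])}
top staple_bar [([147.8, 216.7], 0.68), ([239.2, 215.8], 0.37)]
top bolt_knob [([167.6, 232.5], 0.85)]
top hook_mid [([104.9, 331.5], 0.77), ([167.8, 323.3], 0.74), ([13
[... 948 characters left out ...]
 jar [([182.3, 292.1], 0.57)]
{'time': 1.1, 'joint_pos': array([-6.95805947e+01,  7.47168995e+00,  8.52691338e+01,  8.24483013e-04,
        8.72625912e+01, -4.89379011e+00]), 'qd': array([-0.01593296,  0.01969028,  0.04511016, -0.06781835,  0.07818271,
       -0.02694142]), 'joint_efforts': array([-2.41779751e-03, -5.69330120e+01, -5.00874674e+01, -5.78344989e-04,
        1.11071808e-03,  1.60896883e-05]), 'tool_pos': array([ 256.55243483, -542.36784741,  231.27395791]), 'tcp_rot': array([-1.79998888e+02,  3.33224218e-03, -6.46868440e+01]), 'ft_force': array([0.14757928, 0.6879471 , 0.38615568]), 'wrist_torque': array([-0.00462434,  0.01779402, -0.01546319]), 'finger_gap': 85.31617104690488}
```

```bash
python3 - <<'E'
import cv2,numpy as np
a=cv2.imread('pics/top0.png')[70:300,120:450]; b=cv2.imread('pics/side0.png')[110:310,130:400]
cv2.imwrite('pics/v1.png',cv2.resize(a,(790,551),interpolation=cv2.INTER_CUBIC))
cv2.imwrite('pics/v2.png',cv2.resize(b,(800,593),interpolation=cv2.INTER_CUBIC))
E
```

```text
(no output)
```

View pics/v1.png

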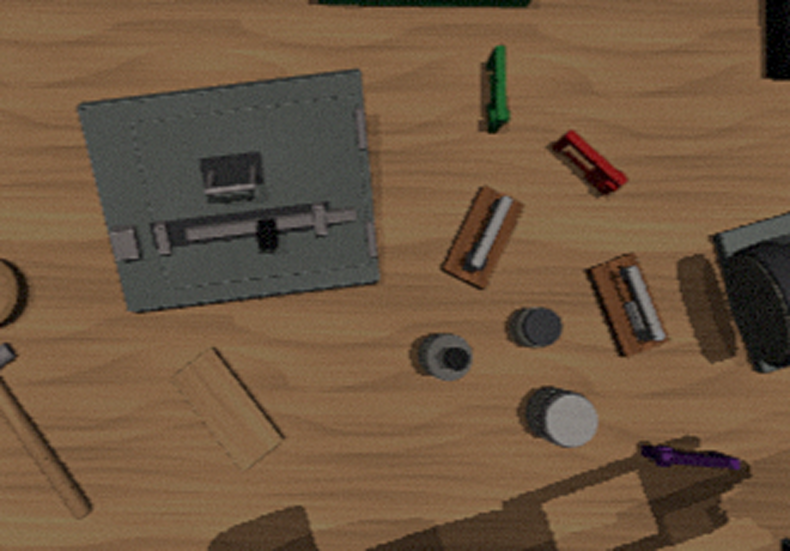

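View pics/v2.png

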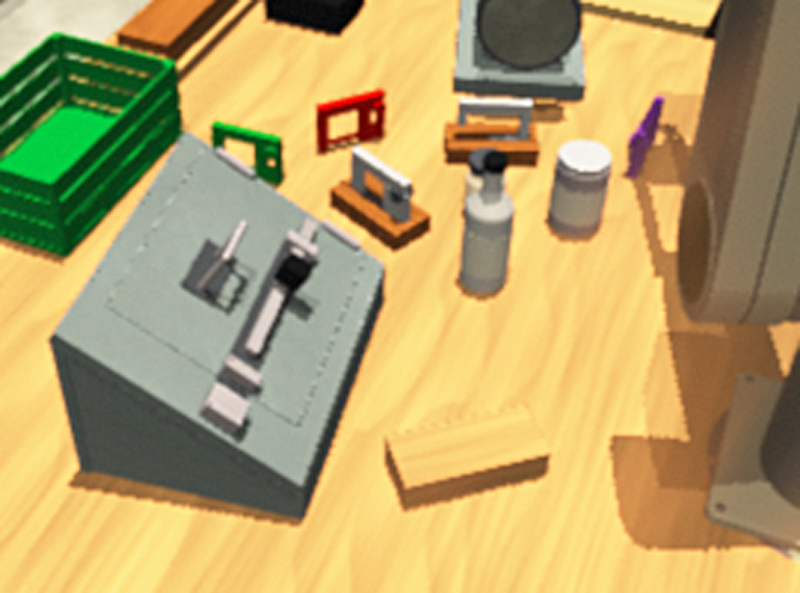

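```bash
cat >> h.py <<'E'
from scipy.spatial.transform import Rotation as Ro
from scipy.optimize import least_squares
def campose(c,s=None):
    m=camera_model(c)
    if c!='wrist': return m,Ro.from_euler('xyz',m['attitude'],degrees=True).as_matrix(),np.array(m['position'])
    T=np.array(m['T_tool_cam']); R=Ro.from_euler('xyz',s['tcp_rot'],degrees=True).as_matrix()
    return m,R@T[:3,:3],np.array(s['tool_pos'])+R@T[:3,3]
def ray(P,rc):
    m,R,p=P; d=np.array([(rc[1]-m['cx'])/m['fx'],-(rc[0]-m['cy'])/m['fy'],-1.]); return p,R@d
def proj(P,X):
    m,R,p=P; q=(np.atleast_2d(X)-p)@R; return np.c_[m['cy']-m['fy']*q[:,1]/-q[:,2], m['cx']+m['fx']*q[:,0]/-q[:,2]]
def onz(P,rc,z):
    p,d=ray(P,rc); return p+d*(z-p[2])/d[2]
def tri(obs):
    A=np.zeros((3,3));b=np.zeros(3)
    for P,rc in obs:
        p,d=ray(P,rc); d=d/np.linalg.norm(d); M=np.eye(3)-np.outer(d,d); A+=M;b+=M@p
    X=np.linalg.solve(A,b); return X,[np.round(proj(P,X)[0]-rc,1).tolist() for P,rc in obs]
E
python3 - <<'E'
from h import *
T=campose('top');S=campose('side')
for n,a,b in [('staple',[147.8,216.7],[195.2,207.3]),('knob',[167.6,232.5],[201.1,227.7]),('hookA',[167.8,323.3],[169.7,256]),('standA',[168.3,321.5],[174.1,256.7]),('openorig',[199.4,383.1],[158.4,293.5]),('jar',[208.8,337.5],[182.3,292.1]),('locker',[158,222.5],[235.2,212.9]),('tin',[240.5,347.9],[183.2,325.9])]:
    print(n,*tri([(T,a),(S,b)]))
# locker corners in top (crop px->full), top-view outline: back edge z210, front edge z60
f=lambda x,y:[70+y/2.394,120+x/2.394]
for c,z in [((80,105),210),((360,70),210),((380,283),60),((133,311),60)]: print(onz(T,f(*c),z).round(1))
for c in [(485,188),(523,207),(482,290),(442,268)]: print('blockA',onz(T,f(*c),28).round(1))
for c in [(586,268),(632,252),(667,338),(625,356)]: print('blockB',onz(T,f(*c),28).round(1))
print('glue',onz(T,f(455,357),190), 'tin',onz(T,f(570,418),110),'jar',onz(T,f(540,327),90))
E
```

```text
staple [633.71873277 122.13414311 188.08378271] [[-0.5, -0.2], [0.1, 0.5]]
knob [584.00565021  79.24171819 145.4629652 ] [[-1.1, -0.4], [0.1, 1.1]]
hookA [ 599.47534191 -203.79163038   66.11320576] [[-1.6, -0.6], [0.1, 1.4]]
standA [ 597.91560702 -202.21638434   46.39523228] [[-1.0, -0.3], [0.1, 0.8]]
openorig [ 507.74814758 -411.39408698    8.58156523] [[-2.6, -0.9], [-0.0, 2.2]]
jar [ 469.16295265 -263.82393903    1.59566714] [[-1.3, -0.4], [0.0, 1.1]]
locker [627.36915061 122.29943095  10.23977288] [[0.1, 0.0], [-0.0, -0.1]]
tin [ 354.1500648  -300.77012411    7.32897712] [[2.2, 0.6], [0.0, -1.9]]
[722.4 300.9 210. ]
[769.8 -29.4 210. ]
[526.8 -65.   60. ]
[483.2 264.3  60. ]
blockA [ 662.6 -209.6   28. ]
blockA [ 637.1 -262.    28. ]
blockA [ 521.6 -206.4   28. ]
blockA [ 550.8 -151.5   28. ]
blockB [ 554.5 -348.3   28. ]
blockB [ 577.6 -411.1   28. ]
blockB [ 461. -458.   28.]
blockB [ 435.5 -401.    28. ]
glue [ 433.74604226 -147.37075235  190.        ] tin [ 357.94183043 -304.11595619  110.        ] jar [ 471.9551375  -270.89861444   90.        ]
```

apply_moves(
  targets="0 0 0.15 -5.5 -18.5 -3.5 8.5;0 0 0.15 -5.5 -18.5 -3.5 8.5;0 0 0.15 -5.5 -18.5 -3.5 8.5;0 0 0.15 -5.5 -18.5 -3.5 8.5;0 0 0.15 -5.5 -18.5 -3.5 8.5",
)

```text
time: 1.6
tool_pos: [404.7, -410.1, 268.2]
tcp_rot: [-179.8, -0.1, -72.9]
ft_force: [-0.2, -0.8, 0.4]
finger_gap: 85.3
```

apply_moves(
  targets="0 0 0.15 -8 -17.2 -3.5 8.5;0 0 0.15 -8 -17.2 -3.5 8.5;0 0 0.15 -8 -17.2 -3.5 8.5;0 0 0.15 -8 -17.2 -3.5 8.5;0 0 0.15 -8 -17.2 -3.5 8.5",
)

```text
time: 2.1
tool_pos: [545.6, -283.8, 302.5]
tcp_rot: [-179.8, 0.0, -81.6]
ft_force: [0.4, -0.8, -0.5]
finger_gap: 85.0
```

```bash
python3 - <<'E'
from h import *
s=sense(); a=snap('wrist','w1.png'); print(s['time'],s['tool_pos'],s['tcp_rot'])
P=campose('wrist',s)
for q,z in (('hook_mid',50),('stand_mid',28),('open_hook',12),('gate',22)):
    try: print(q,[(np.round(d['at'],1).tolist(),round(d['confidence'],2),onz(P,d['at'],z).round(1).tolist()) for d in place_of('wrist',q)][:4])
    except Exception as e: print(q,e)
cv2.imwrite('pics/w1b.png',cv2.resize(a,(800,600),interpolation=cv2.INTER_CUBIC)[:,:,::-1])
E
```

```text
2.1 [ 545.63120495 -283.84083075  302.46767294] [-1.79837473e+02  4.29673601e-04 -8.15711713e+01]
hook_mid [([340.5, 363.8], 0.94, [316.5, -473.1, 50.0]), ([37.1, 329.8], 0.6, [699.3, -343.6, 50.0]), ([205.6, 243.1], 0.37, [490.4, -274.6, 50.0])]
stand_mid [([112.0, 199.9], 0.68, [596.5, -204.6, 28.0]), ([283.8, 251.2], 0.51, [369.6, -302.2, 28.0])]
open_hook []
gate it knows: bolt_knob, glue, hook, hook_mid, jar, locker, mallet, offcut, open_hook, stand_mid, staple_bar, tape, tin
```

View pics/w1b.png

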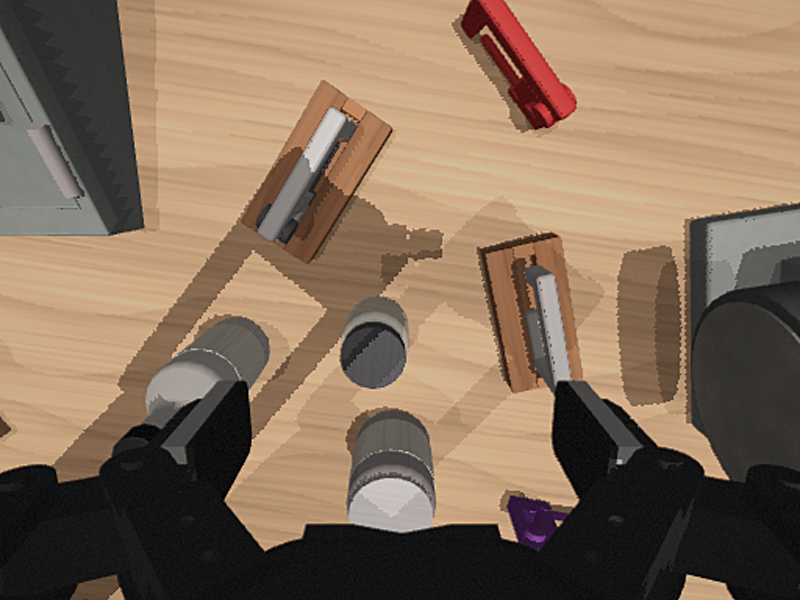

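```bash
python3 - <<'E'
import cv2
a=cv2.imread('pics/w1.png')[45:175,145:260]
cv2.imwrite('pics/v4.png',cv2.resize(a,None,fx=4.5,fy=4.5,interpolation=cv2.INTER_CUBIC))
E
```

```text
(no output)
```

View pics/v4.png

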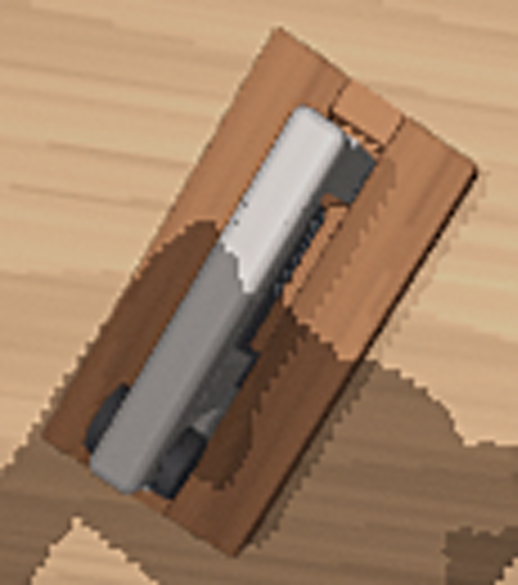

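```bash
cat >> h.py <<'E'
def F(yaw,slope=32.0):   # face axes as columns
    return Ro.from_euler('ZY',[yaw,-slope],degrees=True).as_matrix()
def toolR(xdir,zdir):
    x=np.array(xdir,float);z=np.array(zdir,float);x/=np.linalg.norm(x);z/=np.linalg.norm(z)
    return np.c_[x,np.cross(z,x),z]
def go(s,p,R):
    R0=Ro.from_euler('xyz',s['tcp_rot'],degrees=True).as_matrix()
    rv=Ro.from_matrix(R0.T@R).as_rotvec(); d=R0.T@(np.array(p)-s['tool_pos'])/10
    print('rotvec',rv.round(3),'shift cm',d.round(2),'dist mm %.0f deg %.0f'%(10*np.linalg.norm(d),np.degrees(np.linalg.norm(rv))))
E
python3 - <<'E'
from h import *
s=sense();P=campose('wrist',s)
f=lambda x,y:[45+(y+.5)/4.5-.5,145+(x+.5)/4.5-.5]
C=[onz(P,f(*c),28) for c in [(278,28),(478,165),(238,555),(43,437)]]
print(np.round(C,1)); m=np.mean(C,0); ax=(C[0]+C[1]-C[2]-C[3])/2; print('block',m,np.linalg.norm(ax),np.degrees(np.arctan2(ax[1],ax[0])))
a,b=[onz(P,f(*c),88) for c in [(322,112),(116,487)]]; print('spine',(a+b)/2,np.linalg.norm(a-b),np.degrees(np.arctan2(*(a-b)[1::-1])))
f8=F(8); R=toolR(-f8[:,1],-f8[:,2]); print(f8)
p=np.array([590,95,130])+170*f8[:,2]; print(p); go(s,p,R)
E
```

```text
[[ 662.7 -210.7   28. ]
 [ 636.3 -267.5   28. ]
 [ 521.1 -213.5   28. ]
 [ 546.9 -155.8   28. ]]
block [ 591.72638775 -211.87751634   28.        ] 127.6616798715975 -25.22457514468687
spine [ 591.94348102 -212.14884578   88.        ] 100.79417846724421 -23.59071162930297
[[ 8.39794950e-01 -1.39173101e-01 -5.24762126e-01]
 [ 1.18025483e-01  9.90268069e-01 -7.37505073e-02]
 [ 5.29919264e-01  6.93889390e-18  8.48048096e-01]]
[500.79043852  82.46241377 274.16817635]
rotvec [0.56  0.001 0.001] shift cm [-37.27  -1.21   2.66] dist mm 374 deg 32
```

apply_moves(
  targets="0.28 0 0 -18.6 -0.6 1.3 8.5;0.28 0 0 -18.6 -0.6 1.3 8.5;0.28 0 0 -18.6 -0.6 1.3 8.5;0.28 0 0 -18.6 -0.6 1.3 8.5;0.28 0 0 -18.6 -0.6 1.3 8.5",
)

```text
time: 2.8
tool_pos: [519.9, -99.0, 287.4]
tcp_rot: [-164.0, 0.1, -81.8]
ft_force: [1.5, -1.2, 0.8]
finger_gap: 85.3
```

apply_moves(
  targets="0.28 0 0 -18.6 -0.2 1.4 8.5;0.28 0 0 -18.6 -0.2 1.4 8.5;0.28 0 0 -18.6 -0.2 1.4 8.5;0.28 0 0 -18.6 -0.2 1.4 8.5;0.28 0 0 -18.6 -0.2 1.4 8.5",
)

```text
time: 3.3
tool_pos: [499.3, 88.4, 274.7]
tcp_rot: [-147.9, 0.1, -81.4]
ft_force: [-0.5, -0.2, -0.1]
finger_gap: 85.0
```

```bash
python3 - <<'E'
from h import *
s=sense(); a=snap('wrist','w2.png'); print(s['time'],s['tool_pos'],s['tcp_rot'])
import json; json.dump([s['tool_pos'].tolist(),s['tcp_rot'].tolist()],open('w2.json','w'))
for q in ('staple_bar','bolt_knob','locker'):
    print(q,[(np.round(d['at'],1).tolist(),round(d['confidence'],2)) for d in place_of('wrist',q)][:4])
cv2.imwrite('pics/w2b.png',cv2.resize(a,(800,600),interpolation=cv2.INTER_CUBIC)[:,:,::-1])
E
```

```text
3.3 [499.27615235  88.40552124 274.65366128] [-1.47897259e+02  7.72136689e-02 -8.14034695e+01]
staple_bar [([94.0, 237.6], 0.56)]
bolt_knob [([184.3, 275.9], 0.67)]
locker [([184.1, 245.4], 0.75)]
```

View pics/w2b.png

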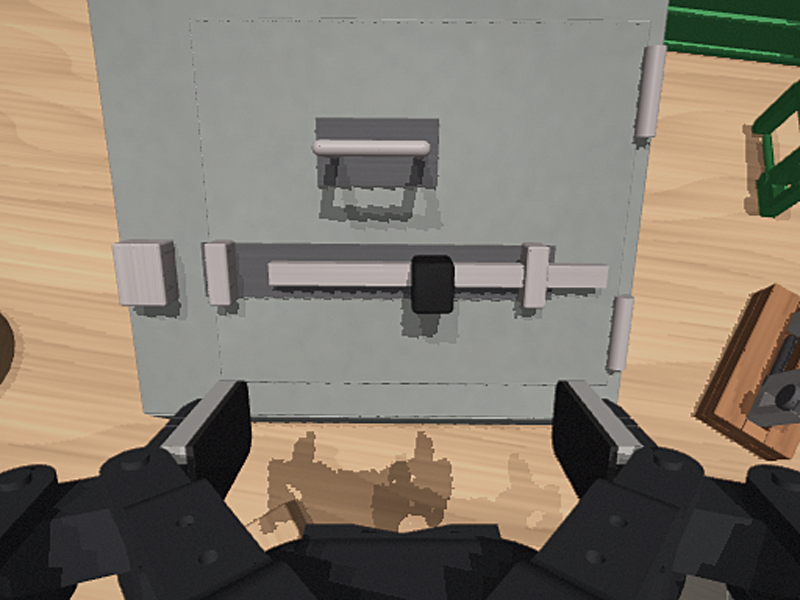

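```bash
cat >> h.py <<'E'
import json
W2=json.load(open('w2.json')) if __import__('os').path.exists('w2.json') else None
if W2: PW2=campose('wrist',{'tool_pos':np.array(W2[0]),'tcp_rot':np.array(W2[1])})
E
python3 - <<'E'
from h import *
T=campose('top');S=campose('side')
w=lambda x,y:[(y+.5)/1.5625-.5,(x+.5)/1.5625-.5]
t=lambda x,y:[70+(y+.5)/2.394-.5,120+(x+.5)/2.394-.5]
v=lambda x,y:[110+(y+.5)*200/593-.5,130+(x+.5)*270/800-.5]
# locker-local points (u,v,z); observed
obs=[(PW2,w(145,412),(-120,170,60)),(PW2,w(618,420),(-120,-170,60)),
 (T,t(80,105),(120,170,210)),(T,t(360,70),(120,-170,210)),(T,t(380,283),(-120,-170,60)),(T,t(133,311),(-120,170,60)),
 (S,v(182,133),(120,-170,210)),(S,v(53,340),(120,170,210)),(S,v(384,265),(-120,-170,60)),(S,v(302,487),(-120,170,60)),(S,v(302,520),(-120,170,0))]
def W(q,L): return Ro.from_euler('z',q[2],degrees=True).apply(L)+[q[0],q[1],0]
def res(q): return np.concatenate([proj(P,W(q,L))[0]-rc for P,rc,L in obs])
r=least_squares(res,[627,120,8],loss='soft_l1'); q=r.x; print('locker',q); print(res(q).reshape(-1,2).round(1).tolist())
f=F(q[2]); O=W(q,(0,0,135))
def onh(P,rc,h):
    p,d=ray(P,rc); n=f[:,2]; X=p+d*((h-(p-O)@n)/(d@n)); return X,(X-O)@f
for nm,P,rc,h in [('barL',PW2,w(314,147),62),('barR',PW2,w(430,147),62),('knobtop',PW2,w(433,283),53),('keeper',PW2,w(142,272),22),('barT',T,t(231,189),62),('barS',S,v(228,248),62),
   ('knobT',T,t(267,234),53),('knobS',S,v(295,262),53)]:
    X,l=onh(P,rc,h); print(nm,X.round(1),l.round(1))
print(tri([(PW2,w(372,147)),(T,t(231,189)),(S,v(228,248))]))
E
```

```text
locker [626.75837326 121.55855728   7.86430216]
[[0.1, -0.4], [-0.8, 0.0], [0.3, -1.6], [0.6, 0.6], [-1.1, -0.2], [-0.2, -2.6], [-1.8, 2.0], [-3.1, 0.3], [-0.8, 0.9], [-0.7, 0.1], [0.4, 0.5]]
barL [623.  152.3 208.4] [39.3 30.9 62. ]
barR [631.6  94.  208.7] [ 39.9 -28.   62. ]
knobtop [576.   82.3 162.7] [-32.5 -31.9  53. ]
keeper [566.  262.3 135.4] [-34.5 147.7  22. ]
barT [626.5 120.5 207.8] [38.2 -1.  62. ]
barS [628.2 137.3 210.3] [42.9 15.4 62. ]
knobT [579.   80.3 164.4] [-29.4 -34.3  53. ]
knobS [579.5  84.2 165. ] [-28.2 -30.5  53. ]
(array([632.24081966, 124.05989081, 198.57126681]), [[2.0, 0.5], [-1.5, -0.8], [-0.1, 1.1]])
```

```bash
cat >> h.py <<'E'
Q=[626.8,121.6,8.0]; FA=F(Q[2]); O=np.array([Q[0],Q[1],135.])
RF=toolR(-FA[:,1],-FA[:,2])
def face(s,v,h): return O+FA@[s,v,h]
def floc(X): return ((np.array(X)-O)@FA).round(1)
E
python3 - <<'E'
from h import *
s=sense(); print(floc(s['tool_pos']))
go(s,face(-34,-32,80),RF); go(s,face(-34,-32,28),RF)
S=campose('side'); print([( (r-110+.5)*593/200, (c-130+.5)*800/270) for r,c in proj(S,np.array([face(39.5,31,62),face(39.5,-29,62),face(-34,-32,53)]))])
E
```

```text
[-35.7 -23.1 187.9]
rotvec [-0.001 -0.001  0.001] shift cm [ 0.88 -0.15 10.79] dist mm 108 deg 0
rotvec [-0.001 -0.001  0.001] shift cm [ 0.88 -0.14 15.99] dist mm 160 deg 0
[(np.float64(260.28346400755913), np.float64(226.00724829488627)), (np.float64(223.34229146280276), np.float64(245.75629814840212)), (np.float64(264.536931805867), np.float64(300.34631399893624))]
```

apply_moves(
  targets="0 0 0 0.9 -0.1 4 8.5;0 0 0 0.9 -0.1 8 8.5;0 0 0 0.9 -0.1 12 8.5;0 0 0 0.9 -0.1 14.5 8.5;0 0 0 0.9 -0.1 15.8 8.5",
)

```text
time: 4.0
tool_pos: [586.2, 81.4, 138.2]
tcp_rot: [-148.2, 0.0, -82.2]
ft_force: [-0.3, -0.3, -0.6]
finger_gap: 85.0
```

apply_moves(
  targets="0 0 0 0 0 0 4;0 0 0 0 0 0 2;0 0 0 0 0 0 1.5;0 0 0 0 0 0 1.5;0 0 0 0 0 0 1.5",
  force=20,
)

```text
time: 4.5
tool_pos: [586.9, 85.0, 143.7]
tcp_rot: [-147.8, -0.0, -81.9]
ft_force: [-5.0, -3.6, 5.6]
finger_gap: 23.7
```

apply_moves(
  targets="0 0 0 -1 0 -0.3 1.5;0 0 0 -3 0 -0.4 1.5;0 0 0 -5 0 -0.4 1.5;0 0 0 -7.5 0 -0.4 1.5;0 0 0 -9.5 0 -0.4 1.5",
)

```text
time: 5.0
tool_pos: [571.0, 179.8, 145.1]
tcp_rot: [-147.8, -0.0, -81.9]
ft_force: [21.5, -0.8, -19.0]
finger_gap: 23.5
```

apply_moves(
  targets="0 0 0 -0.3 0 0 1.5;0 0 0 -0.6 0 0 1.5;0 0 0 -0.8 0 0 1.5;0 0 0 -1 0 0 1.5;0 0 0 -1 0 0 1.5",
)

```text
time: 5.5
tool_pos: [569.7, 189.2, 145.1]
tcp_rot: [-147.8, -0.0, -81.9]
ft_force: [17.6, 1.6, -13.5]
finger_gap: 23.6
```

```bash
python3 - <<'E'
from h import *
s=sense(); print(s['time'],floc(s['tool_pos']),s['ft_force'],FA.T@s['ft_force'],s['finger_gap'])
E
```

```text
5.5 [-34.6  74.9  33.5] [ 17.60353752   1.61795728 -13.5235546 ] [  7.80793     -0.84772748 -20.82561968] 23.618880674368697
```

apply_moves(
  targets="0 0 0 -0.1 0 0.2 1.5;0 0 0 -0.2 0 0.2 1.5;0 0 0 -0.3 0 0.2 1.5;0 0 0 -0.4 0 0.2 1.5;0 0 0 -0.4 0 0.2 1.5",
)

```text
time: 6.0
tool_pos: [569.9, 191.2, 144.9]
tcp_rot: [-147.9, -0.2, -82.0]
ft_force: [-13.9, -17.0, 14.0]
finger_gap: 23.6
```

```bash
python3 - <<'E'
from h import *
s=sense(); print(s['time'],floc(s['tool_pos']),FA.T@s['ft_force'],s['finger_gap'])
E
```

```text
6.0 [-34.3  76.9  33.1] [ -6.31533417 -14.86123948  20.40413528] 23.61956105903556
```

apply_moves(
  targets="0 0 0 -0.1 0 -0.1 1.5;0 0 0 -0.2 0 -0.1 1.5;0 0 0 -0.2 0 -0.1 1.5;0 0 0 -0.2 0 -0.1 1.5;0 0 0 -0.2 0 -0.1 1.5",
)

```text
time: 6.5
tool_pos: [569.7, 191.4, 144.9]
tcp_rot: [-147.9, -0.3, -82.0]
ft_force: [1.9, -25.0, 2.7]
finger_gap: 23.9
```

```bash
python3 - <<'E'
from h import *
s=sense(); print(s['time'],floc(s['tool_pos']),FA.T@s['ft_force'],s['finger_gap'])
E
```

```text
6.5 [-34.5  77.1  33.2] [  0.03761137 -25.01435581   3.13235129] 23.879567623482707
```

apply_moves(
  targets="0 0 0 0.2 0 0 4;0 0 0 0.2 0 0 8;0 0 0 0.2 0 0 8.5;0 0 0 0.2 0 0 8.5;0 0 0 0.2 0 -1 8.5",
)

```text
time: 7.0
tool_pos: [563.2, 192.6, 152.0]
tcp_rot: [-148.0, -0.0, -81.8]
ft_force: [0.0, -0.4, -1.2]
finger_gap: 85.3
```

apply_moves(
  targets="0 0 0 0 0 -3 8.5;0 0 0 0 0 -7 8.5;0 0 0 0 0 -11 8.5;0 0 0 0 0 -14 8.5;0 0 0 0 0 -14 8.5",
)

```text
time: 7.5
tool_pos: [490.9, 182.9, 278.8]
tcp_rot: [-147.4, 0.1, -81.8]
ft_force: [0.9, -0.2, 1.0]
finger_gap: 85.1
```

```bash
python3 - <<'E'
from h import *
s=sense(); print(s['time'],s['tool_pos'],floc(s['tool_pos']),s['finger_gap'],s['joint_pos'].round(0))
snap('wrist','w3.png'); P=campose('wrist',s)
json.dump([s['tool_pos'].tolist(),s['tcp_rot'].tolist()],open('w3.json','w'))
print([(np.round(d['at'],1).tolist(),round(d['confidence'],2)) for d in place_of('wrist','bolt_knob')])
print(proj(P,np.array([face(-34.5,77,38),face(40,2,62)])))
a=np.radians(-114.5);R=toolR([np.cos(a),np.sin(a),0],[0,0,-1])
go(s,[584.7,-208.7,170],R)
# halfway call split
R0=Ro.from_euler('xyz',s['tcp_rot'],degrees=True).as_matrix(); rv=Ro.from_matrix(R0.T@R).as_rotvec()
p0=s['tool_pos']; pt=np.array([584.7,-208.7,170])
Rm=R0@Ro.from_rotvec(rv/2).as_matrix(); pm=(p0+pt)/2
print((R0.T@(pm-p0)/10).round(2),(Rm.T@(pt-pm)/10).round(2),(rv/2).round(3))
E
```

```text
7.5 [490.91946264 182.90748443 278.76659953] [-30.7  79.6 188.7] 85.13491754373 [ 19. -38. 124.  -6.  62. 102.]
[([191.0, 257.1], 0.59)]
[[187.22024005 260.16434237]
 [103.63135374 354.33045558]]
rotvec [-0.553  0.164  0.554] shift cm [40.12  2.71 11.1 ] dist mm 417 deg 46
[20.06  1.35  5.55] [18.93 -5.82  6.54] [-0.277  0.082  0.277]
```

apply_moves(
  targets="-0.28 0.08 0.28 20 1.4 5.5 8.5;-0.28 0.08 0.28 20 1.4 5.5 8.5;-0.28 0.08 0.28 20 1.4 5.5 8.5;-0.28 0.08 0.28 20 1.4 5.5 8.5;-0.28 0.08 0.28 20 1.4 5.5 8.5",
)

```text
time: 8.1
tool_pos: [535.0, -18.3, 213.3]
tcp_rot: [-164.8, 2.2, -98.6]
ft_force: [-0.8, 0.5, -0.8]
finger_gap: 85.0
```

apply_moves(
  targets="-0.28 0.08 0.28 19 -5.8 6.5 8.5;-0.28 0.08 0.28 19 -5.8 6.5 8.5;-0.28 0.08 0.28 19 -5.8 6.5 8.5;-0.28 0.08 0.28 19 -5.8 6.5 8.5;-0.28 0.08 0.28 19 -5.8 6.5 8.5",
)

```text
time: 8.6
tool_pos: [579.9, -214.0, 158.1]
tcp_rot: [178.8, -0.3, -115.0]
ft_force: [-0.6, 1.4, -0.4]
finger_gap: 85.0
```

```bash
python3 - <<'E'
from h import *
s=sense(); print(s['time'],s['tool_pos'],s['tcp_rot'])
a=snap('wrist','w4.png'); json.dump([s['tool_pos'].tolist(),s['tcp_rot'].tolist()],open('w4.json','w'))
b=cv2.imread('pics/w3.png')
cv2.imwrite('pics/v6.png',np.vstack([cv2.resize(b[60:260,140:460],(640,400),interpolation=cv2.INTER_CUBIC)]))
cv2.imwrite('pics/v7.png',cv2.resize(a,(800,600),interpolation=cv2.INTER_CUBIC)[:,:,::-1])
E
```

```text
8.6 [ 579.87520727 -213.98159794  158.12573938] [ 178.78787855   -0.27889048 -114.99439914]
```

View pics/v6.png

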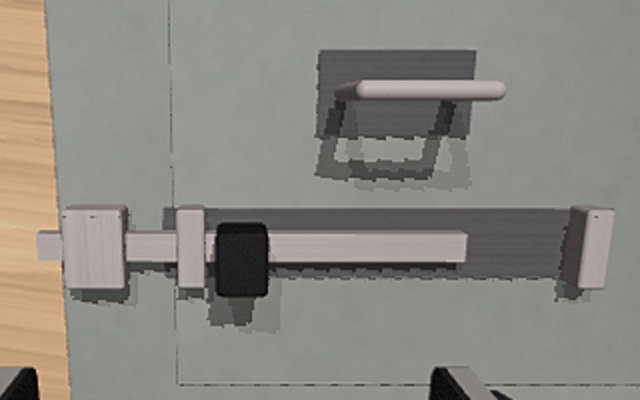

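View pics/v7.png

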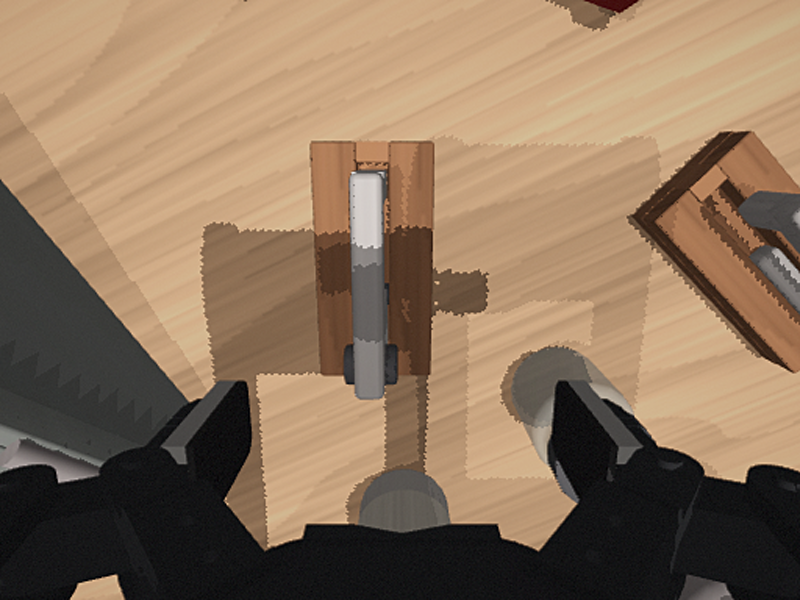

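```bash
python3 - <<'E'
from h import *
s=sense(); print(s['tool_pos'],s['tcp_rot'])
w=lambda x,y:[(y+.5)/1.5625-.5,(x+.5)/1.5625-.5]
L=json.load(open('w4.json'));P=campose('wrist',{'tool_pos':np.array(L[0]),'tcp_rot':np.array(L[1])})
a,b=[onz(P,w(*c),88) for c in [(367.5,172),(369.5,398)]]; m=(a+b)/2
hd=np.degrees(np.arctan2(*(a-b)[1::-1])); print('spine',m,np.linalg.norm(a-b),hd)
for z in (28,):
    c=[onz(P,w(*q),28) for q in [(310,142),(434,142),(431,376),(319,374)]]; m2=np.mean(c,0); ax=c[0]+c[1]-c[2]-c[3]; print('block',m2,np.degrees(np.arctan2(ax[1],ax[0])))
L=json.load(open('w3.json'));P3=campose('wrist',{'tool_pos':np.array(L[0]),'tcp_rot':np.array(L[1])})
for rc in ([105,355],):
    p,d=ray(P3,rc); X=p+d*((62-(p-O)@FA[:,2])/(d@FA[:,2])); print('bar',X,floc(X))
a=np.radians(hd);hx=np.array([np.cos(a),np.sin(a),0]);R=toolR([hx[1],-hx[0],0],[0,0,-1])
go(s,np.r_[m[:2],0]-8*hx+[0,0,59],R)
E
```

```text
[ 579.7851417  -212.97859743  158.77774751] [ 178.8123881    -0.24440369 -114.98355045]
spine [ 597.00727759 -207.04091688   88.        ] 100.34383076108702 -25.476743700941274
block [ 596.48944447 -206.04131622   28.        ] -25.075327282265814
bar [626.72450451 122.6465397  208.15335762] [38.8  1.  62. ]
rotvec [ 0.021 -0.004  0.009] shift cm [-1.32 -0.72  9.96] dist mm 101 deg 1
```

apply_moves(
  targets="0.02 0 0.01 -1.3 -0.7 2 8.5;0.02 0 0.01 -1.3 -0.7 4 8.5;0.02 0 0.01 -1.3 -0.7 5 8.5;0.02 0 0.01 -1.3 -0.7 5 8.5;0.02 0 0.01 -1.3 -0.7 5 8.5",
)

```text
time: 9.15
tool_pos: [592.2, -200.5, 113.5]
tcp_rot: [-179.7, -0.2, -115.3]
ft_force: [0.5, -0.2, 1.2]
finger_gap: 85.1
```

```bash
python3 - <<'E'
from h import *
s=sense(); print(s['time'],s['tool_pos'],s['tcp_rot'],abs(s['qd']).max())
a=snap('wrist','w5.png'); json.dump([s['tool_pos'].tolist(),s['tcp_rot'].tolist()],open('w5.json','w'))
cv2.imwrite('pics/v8.png',cv2.resize(a[60:330,160:340],(400,600),interpolation=cv2.INTER_CUBIC)[:,:,::-1])
E
```

```text
9.15 [ 592.24702929 -200.53572777  113.46845637] [-179.71084443   -0.19677007 -115.32744978] 1.2707435154751952
```

View pics/v8.png

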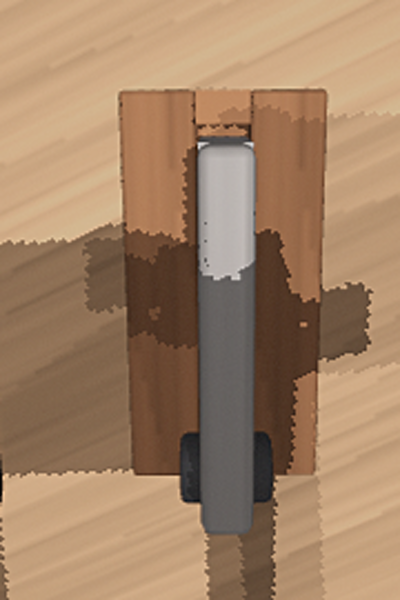

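```bash
python3 - <<'E'
from h import *
s=sense(); print(s['tool_pos'],s['tcp_rot'])
w=lambda x,y:[60+(y+.5)/2.2222-.5,160+(x+.5)/2.2222-.5]
L=json.load(open('w5.json'));P=campose('wrist',{'tool_pos':np.array(L[0]),'tcp_rot':np.array(L[1])})
a,b=[onz(P,w(*c),88) for c in [(227,143),(227,533)]]; m=(a+b)/2
hd=np.degrees(np.arctan2(*(a-b)[1::-1])); print('spine',m,np.linalg.norm(a-b),hd)
c=[onz(P,w(*q),28) for q in [(119,91),(327,91),(316,474),(132,474)]]; m2=np.mean(c,0); ax=c[0]+c[1]-c[2]-c[3]; print('block',m2,np.degrees(np.arctan2(ax[1],ax[0])))
a=np.radians(hd);hx=np.array([np.cos(a),np.sin(a),0]);R=toolR([hx[1],-hx[0],0],[0,0,-1])
go(s,np.r_[m[:2],0]-8*hx+[0,0,59],R)
E
```

```text
[ 592.70747745 -200.94105623  114.1653715 ] [-179.63608162   -0.19569018 -115.34097082]
spine [ 597.33640216 -206.50563137   88.        ] 100.71996192199683 -25.035545508693627
block [ 596.57568148 -206.16056609   28.        ] -24.96009555846818
rotvec [-0.006 -0.003 -0.005] shift cm [0.29 0.18 5.52] dist mm 55 deg 1
```

apply_moves(
  targets="0 0 0 0.3 0.2 2 8.5;0 0 0 0.3 0.2 4 8.5;0 0 0 0.3 0.2 5 8.5;0 0 0 0.3 0.2 5.5 8.5;0 0 0 0.3 0.2 5.5 8.5",
)

```text
time: 9.7
tool_pos: [589.3, -203.3, 58.0]
tcp_rot: [-179.7, -0.2, -115.4]
ft_force: [-0.5, 0.3, 1.5]
finger_gap: 85.3
```

apply_moves(
  targets="0 0 0 0 0 0 4;0 0 0 0 0 0 1.2;0 0 0 0 0 0 0.8;0 0 0 0 0 0 0.8;0 0 0 0 0 0 0.8",
  force=60,
)

```text
time: 10.2
tool_pos: [589.5, -203.4, 58.3]
tcp_rot: [-179.7, -0.2, -115.4]
ft_force: [-1.3, 0.7, 2.1]
finger_gap: 13.2
```

apply_moves(
  targets="0 0 0 0 0 -1 0.8;0 0 0 0 0 -2.5 0.8;0 0 0 0 0 -4 0.8;0 0 0 0 0 -7 0.8;0 0 0 0 0 -10 0.8",
)

```text
time: 10.7
tool_pos: [588.8, -202.7, 159.8]
tcp_rot: [-179.7, -0.2, -115.4]
ft_force: [0.2, -1.3, -2.3]
finger_gap: 13.0
```

```bash
python3 - <<'E'
from h import *
s=sense(); print(s['time'],s['tool_pos'],s['tcp_rot'],s['ft_force'],s['joint_pos'].round(0))
# preinsertion pose: bar at face (39.5,1.3,62); hook mid so that bar at x+26, hook bottom 30 above bar; grip x=-8, TCP z +9
st=face(39.5,1.3,62); 
mid=st+FA@[-26,0,38+25]; tcp=mid+FA@[-8,0,9]
print('target',tcp,floc(tcp)); go(s,tcp,RF)
R0=Ro.from_euler('xyz',s['tcp_rot'],degrees=True).as_matrix(); rv=Ro.from_matrix(R0.T@RF).as_rotvec()
p=s['tool_pos'];R=R0
for k,pt in enumerate([[540,-110,270],[500,0,330],tcp]):
    Rn=R@Ro.from_rotvec(rv/3).as_matrix(); print((rv/3).round(3),(R.T@(np.array(pt)-p)/10).round(1)); R=Rn;p=np.array(pt)
E
```

```text
10.7 [ 588.75387004 -202.68820768  159.83296739] [-179.72208182   -0.20123585 -115.36684003] [ 0.18442281 -1.30008748 -2.30494455] [-24.  13.  87.  -0.  80.  92.]
target [560.91982226 113.65392067 251.55300084] [  5.5   1.3 134. ]
rotvec [ 0.539 -0.167 -0.566] shift cm [-27.36  16.02  -9.35] dist mm 331 deg 46
[ 0.18  -0.056 -0.189] [ -6.2   8.3 -11.1]
[ 0.18  -0.056 -0.189] [-9.9  5.4 -6.8]
[ 0.18  -0.056 -0.189] [-11.4  -2.1   9.7]
```

apply_moves(
  targets="0.18 -0.05 -0.19 -6.2 8.3 -11 0.8;0.18 -0.05 -0.19 -6.2 8.3 -11 0.8;0.18 -0.05 -0.19 -6.2 8.3 -11 0.8;0.18 -0.05 -0.19 -6.2 8.3 -11 0.8;0.18 -0.05 -0.19 -6.2 8.3 -11 0.8",
)

```text
time: 11.2
tool_pos: [541.1, -110.2, 271.4]
tcp_rot: [-168.9, 1.6, -104.2]
ft_force: [0.9, -0.7, -2.1]
finger_gap: 13.2
```

apply_moves(
  targets="0.18 -0.05 -0.19 -10 5.4 -6.8 0.8;0.18 -0.05 -0.19 -10 5.4 -6.8 0.8;0.18 -0.05 -0.19 -10 5.4 -6.8 0.8;0.18 -0.05 -0.19 -10 5.4 -6.8 0.8;0.18 -0.05 -0.19 -10 5.4 -6.8 0.8",
)

```text
time: 11.7
tool_pos: [500.9, 0.8, 326.3]
tcp_rot: [-158.6, 1.3, -93.0]
ft_force: [0.0, 0.4, -1.7]
finger_gap: 13.1
```

```bash
python3 - <<'E'
from h import *
s=sense(); print(s['time'],s['tool_pos'],floc(s['tool_pos']),s['tcp_rot'],s['finger_gap'],s['joint_pos'].round(0))
go(s,face(5.5,1.3,144),RF)
E
```

```text
11.7 [500.90329432   0.78491305 326.3301769 ] [ -18.6 -102.1  237.2] [-158.63257211    1.30201647  -92.98115685] 13.127817850765583 [ -8. -31. 112.   3.  79.  85.]
rotvec [ 0.183 -0.066 -0.182] shift cm [-11.33  -2.04   8.2 ] dist mm 141 deg 15
```

apply_moves(
  targets="0.18 -0.07 -0.18 -3 -0.5 2 0.8;0.18 -0.07 -0.18 -6 -1 4 0.8;0.18 -0.07 -0.18 -9 -1.7 6 0.8;0.18 -0.07 -0.18 -11.3 -2 8.2 0.8;0.18 -0.07 -0.18 -11.3 -2 8.2 0.8",
)

```text
time: 12.2
tool_pos: [554.0, 113.5, 253.7]
tcp_rot: [-148.6, 0.3, -82.0]
ft_force: [-0.6, -0.5, -2.8]
finger_gap: 12.9
```

apply_moves(
  targets="0 0 0 0 0 0 0.8;0 0 0 0 0 0 0.8;0 0 0 0 0 0 0.8;0 0 0 0 0 0 0.8;0 0 0 0 0 0 0.8",
)

```text
time: 12.7
tool_pos: [555.5, 112.2, 261.1]
tcp_rot: [-148.0, 0.3, -82.1]
ft_force: [0.0, 0.0, -2.0]
finger_gap: 13.7
```

```bash
python3 - <<'E'
from h import *
s=sense(); print(s['time'],s['tool_pos'],floc(s['tool_pos']),s['tcp_rot'],s['finger_gap'],abs(s['qd']).max())
a=snap('wrist','w6.png'); json.dump([s['tool_pos'].tolist(),s['tcp_rot'].tolist()],open('w6.json','w'))
b=snap('side','s6.png')
cv2.imwrite('pics/v9.png',np.hstack([cv2.resize(a[20:320,120:420],(500,500),interpolation=cv2.INTER_CUBIC),cv2.resize(b[130:280,150:240],(300,500),interpolation=cv2.INTER_CUBIC)])[:,:,::-1])
P=campose('wrist',s);R=Ro.from_euler('xyz',s['tcp_rot'],degrees=True).as_matrix()
# predicted: spine-top nose end (tool: y=-(51+8), z=9-38=-29), bar mid
tp=lambda v:s['tool_pos']+R@np.array(v,float)
print('nose top',proj(P,tp([0,-59,-29])),'nose foot edge',proj(P,tp([0,-59,40])),'bar ends',proj(P,np.array([face(39.5,31.3,62),face(39.5,-28.7,62)])))
E
```

```text
12.7 [555.52264297 112.18568606 261.13561769] [  5.9   0.6 145.1] [-148.03295771    0.2908485   -82.07747617] 13.651599060622928 0.37076694785514286
nose top [[126.66223735 256.88072746]] nose foot edge [[120.11383112 256.88211104]] bar ends [[155.38919665 213.19621044]
 [155.17662163 299.02921906]]
```

View pics/v9.png

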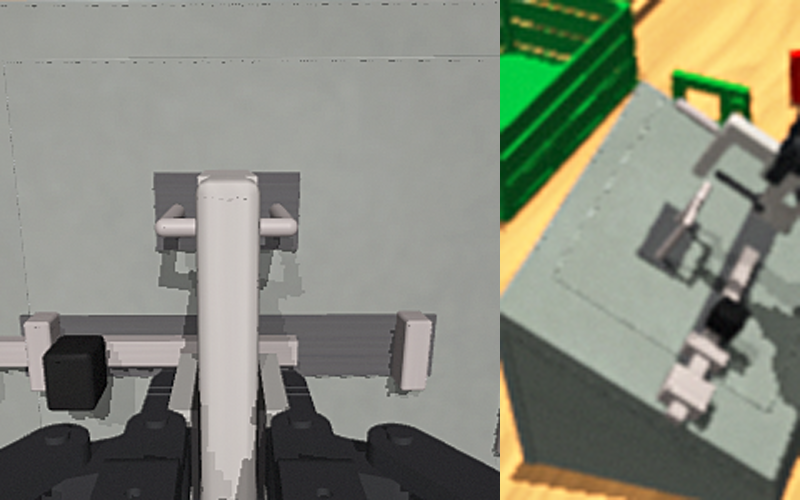

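apply_moves(
  targets="0 0 0 0 0 1 0.8;0 0 0 0 0 2 0.8;0 0 0 0 0 3 0.8;0 0 0 0 0 3.8 0.8;0 0 0 0 0 4.3 0.8",
  force=80,
)

```text
time: 13.3
tool_pos: [577.6, 116.2, 222.2]
tcp_rot: [-148.2, 0.3, -82.0]
ft_force: [-3.7, -0.1, -1.4]
finger_gap: 13.0
```

apply_moves(
  targets="0 0 0 0 0 0.5 0.8;0 0 0 0 0 1 0.8;0 0 0 0 0 1.5 0.8;0 0 0 0 0 2 0.8;0 0 0 0 0 2.3 0.8",
)

```text
time: 13.8
tool_pos: [590.0, 117.9, 204.2]
tcp_rot: [-148.1, 0.3, -82.0]
ft_force: [-2.3, -1.0, -0.7]
finger_gap: 12.7
```

```bash
python3 - <<'E'
from h import *
s=sense(); print(s['time'],floc(s['tool_pos']),s['tcp_rot'],FA.T@s['ft_force'],s['wrist_torque'],s['finger_gap'])
E
```

```text
13.8 [ 5.3  1.4 78.3] [-148.08622523    0.29500303  -82.02979435] [-2.41799635 -0.69918739  0.69442402] [-0.07799625  0.5310226   0.01546594] 12.70990702904576
```

apply_moves(
  targets="0 0 0 0 0 0.5 0.8;0 0 0 0 0 0.9 0.8;0 0 0 0 0 1.3 0.8;0 0 0 0 0 1.6 0.8;0 0 0 0 0 1.7 0.8",
)

```text
time: 14.3
tool_pos: [598.7, 119.2, 189.4]
tcp_rot: [-148.1, 0.3, -82.0]
ft_force: [-1.1, -0.4, -2.1]
finger_gap: 12.9
```

apply_moves(
  targets="0 0 0 0 0 0 0.8;0 0 0 0 0 0 0.8;0 0 0 0 0 0 0.8;0 0 0 0 0 0 0.8;0 0 0 0 0 0 0.8",
)

```text
time: 14.8
tool_pos: [598.7, 119.2, 190.1]
tcp_rot: [-148.1, 0.3, -82.0]
ft_force: [-0.4, -0.2, -2.4]
finger_gap: 12.9
```

```bash
python3 - <<'E'
from h import *
s=sense(); print(s['time'],floc(s['tool_pos']),s['tcp_rot'],FA.T@s['ft_force'],s['wrist_torque'],s['finger_gap'])
a=snap('wrist'); b=snap('side','s7.png')
cv2.imwrite('pics/v10.png',np.hstack([cv2.resize(a[20:320,120:420],(400,400),interpolation=cv2.INTER_CUBIC),cv2.resize(b[150:250,170:270],(400,400),interpolation=cv2.INTER_CUBIC)])[:,:,::-1])
E
```

```text
14.8 [ 5.3  1.5 61.7] [-148.07905462    0.29809318  -82.02874112] [-1.64489944 -0.14647876 -1.79975767] [-0.09158538  0.49544752  0.06584385] 12.869936708400354
```

View pics/v10.png

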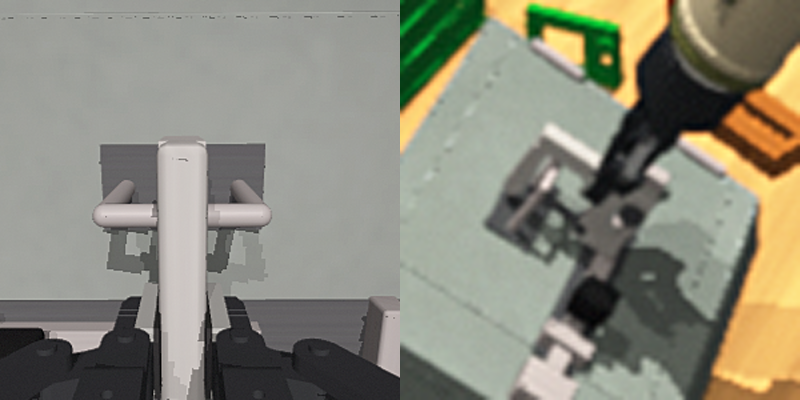

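apply_moves(
  targets="0 0 0 0 0 -1 0.8;0 0 0 0 0 -2 0.8;0 0 0 0 0 -2.7 0.8;0 0 0 0 0 -3.1 0.8;0 0 0 0 0 -3.2 0.8",
)

```text
time: 15.4
tool_pos: [582.6, 116.8, 217.5]
tcp_rot: [-147.9, 0.3, -82.0]
ft_force: [26.6, 3.7, -19.2]
finger_gap: 12.8
```

```bash
python3 - <<'E'
from h import *
s=sense(); print(s['time'],floc(s['tool_pos']),FA.T@s['ft_force'],s['wrist_torque'],s['finger_gap'])
E
```

```text
15.4 [ 6.1  1.4 93.5] [ 12.59322586  -0.05232688 -30.53716559] [ 0.25656981 -1.44680056  0.09684514] 12.83471224574385
```

apply_moves(
  targets="0 0 0 0 0 1 0.8;0 0 0 0 0 2 0.8;0 0 0 0 0 3 0.8;0 0 0 0 0 3.4 0.8;0 0 0 0 0 3.5 0.8",
)

```text
time: 15.9
tool_pos: [599.9, 119.4, 186.2]
tcp_rot: [-148.2, 0.3, -82.0]
ft_force: [0.2, -0.1, -2.5]
finger_gap: 12.8
```

```bash
python3 - <<'E'
from h import *
s=sense(); print(s['time'],floc(s['tool_pos']),FA.T@s['ft_force'],s['wrist_torque'],s['finger_gap'])
E
```

```text
15.9 [ 4.3  1.6 57.7] [-1.18501067 -0.10983544 -2.22494497] [-0.09011355  0.44786794  0.03396316] 12.766941422966644
```

apply_moves(
  targets="0 0 0 0 0 0 2.5;0 0 0 0 0 0 5;0 0 0 0 0 0 6;0 0 0 0 0 0 6;0 0 0 0 0 0 6",
)

```text
time: 16.4
tool_pos: [600.4, 119.5, 187.9]
tcp_rot: [-148.0, 0.3, -82.0]
ft_force: [-0.0, 0.7, -0.1]
finger_gap: 60.2
```

apply_moves(
  targets="0 0 0 0 0 -1 6;0 0 0 0 0 -3 6;0 0 0 0 0 -6 6;0 0 0 0 0 -10 6;0 0 0 0 0 -14 6",
)

```text
time: 16.9
tool_pos: [525.6, 108.4, 307.5]
tcp_rot: [-148.1, 0.3, -82.0]
ft_force: [1.2, 0.3, 1.1]
finger_gap: 60.2
```

```bash
python3 - <<'E'
from h import *
s=sense(); print(s['time'],floc(s['tool_pos']),s['ft_force'],s['finger_gap'])
a=snap('wrist','w8.png'); b=snap('side','s8.png')
cv2.imwrite('pics/v11.png',np.hstack([cv2.resize(a[20:320,100:420],(427,400),interpolation=cv2.INTER_CUBIC),cv2.resize(b[150:260,165:265],(364,400),interpolation=cv2.INTER_CUBIC)])[:,:,::-1])
E
```

```text
16.9 [  4.9   1.  200.4] [1.19223608 0.29407864 1.10330033] 60.21664083579194
```

View pics/v11.png

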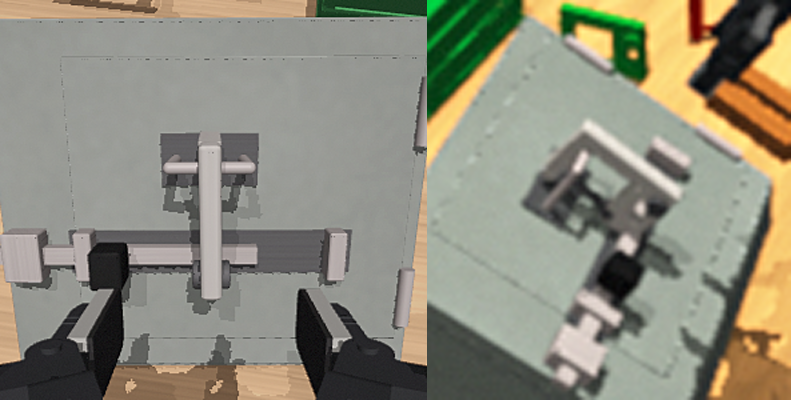

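apply_moves(
  targets="0 0 0 0 0 0 6;0 0 0 0 0 0 6;0 0 0 0 0 0 6;0 0 0 0 0 0 6;0 0 0 0 0 0 6",
)

```text
time: 17.5
tool_pos: [526.9, 108.5, 305.1]
tcp_rot: [-148.2, 0.3, -82.0]
ft_force: [-0.4, -0.4, 0.7]
finger_gap: 60.0
```

apply_moves(
  targets="0 0 0 0 0 0 6;0 0 0 0 0 0 6;0 0 0 0 0 0 6;0 0 0 0 0 0 6;0 0 0 0 0 0 6",
)

```text
time: 18.0
tool_pos: [527.0, 108.6, 306.3]
tcp_rot: [-148.1, 0.3, -82.0]
ft_force: [0.7, 0.5, 0.1]
finger_gap: 60.2
```

```bash
python3 - <<'E'
from h import *
s=sense(); b=snap('side').astype(int); o=cv2.imread('pics/s8.png')[:,:,::-1].astype(int); o0=cv2.imread('pics/side0.png')[:,:,::-1].astype(int)
print(s['time'],s['ft_force'],'hook region diff',abs(b-o)[150:260,165:265].mean(),'floor noise',abs(b-o)[320:380,100:200].mean())
for n,(r,c) in dict(B=(155,293),glue=(185,293),tin=(172,326),offcut=(265,288)).items(): print(n,abs(b-o0)[r-12:r+12,c-12:c+12].mean().round(1))
print(hand_in())
E
```

```text
18.0 [0.72470642 0.49268671 0.0523485 ] hook region diff 3.3502727272727273 floor noise 1.2770555555555556
B 4.7
glue 2.1
tin 1.7
offcut 56.6
the job is handed in; nothing more can be done
None
```

The locker is locked: the bolt is fully home and the snap hook is clipped on the staple. I handed the job in at about 18 s of the 56 s allowed.

**What I did**
- I gripped the black knob and slid it until it stopped. A further 2 mm of commanded travel moved it only 0.2 mm, with 25 N against the stop, and a later picture shows the bolt through the keeper.
- I took the metal hook with the dark boss at its lug end from its block, confirmed in an enlarged crop. The open hook and the coloured look-alikes were not touched.
- I pressed the gate onto the crossbar near the nose until the bar was inside. The reading then fell back to the hook's own weight.
- To test the gate, I pulled the hook back off the bar. The gate held at about 30 N, so it had snapped shut. I then let go and backed off.

**Last checks**
- **Hook and bolt:** the last picture I viewed shows the hook on the staple, its lug end lying down the slope over the bolt's rod, and the bolt still in the keeper.
- **At rest:** a side picture about 1 s later changed by 3.4 grey levels around the hook, against 1.3 of noise on the bench. I did not look at that picture or find the cause; the arm also drifted about 2 mm meanwhile.
- **Other things:** the side-camera patches at the glue, tin and open hook hardly changed. The patch at the offcut did change (56.6 grey levels). The arm never went near it, so I think the arm or its shadow covered it, but I did not check that separately.
- **Not checked:** the jar, mallet and tape were not compared at the end.
- **Disagreements:** early triangulation put the crossbar about 20 mm too low and a side-view pick put it about 14 mm off. The later wrist views agreed to about 1 mm, and I used those.

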